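Clamp the sanding block three clicks tight in the glue press

ROBOT

A 6-joint arm with a two-finger parallel gripper is mounted at the origin on a cart in front of the work surface, level with it; the furniture and walls round the work are solid. World frame = base frame: x ahead of the robot, y to its left, z up, the work surface at z = 0. Lengths are in m, angles in rad, forces in N, time in s.
With the tool pointing down it reaches from about 0.325 to 0.775 m from the base axis. Payload 9.3 kg.
Tool frame: the origin (TCP) lies at the very end of the fingers, on their centre line; the grasp point (between the pads) lies 19 mm behind it; z points along the fingers, y is the line along which they close (so a half turn about z gives the same grasp; the last joint's range is limited). The gripper opens to 85 mm and grips with 20 to 120 N. Pads are 22 mm wide; open, the fingers measure 114 mm over their backs; the gripper's body (76 mm by 85 mm) begins 54 mm behind the grasp point. The pads swing forward as they close: fully open they stand 13 mm farther back than shut.
Start: joints at [1.176, 0.259, 0.021, 1.334, 0, 1.418], TCP at [0.132, 0.534, 0.231] pointing down, gripper open.
Joint ranges: [-3.04, 3.04], [-0.91, 1.82], [-1.04, 1.36], [-1.92, 1.95], [-1.52, 1.45], [-3.14, 3.14]. Speed limits (rad/s): [2.22, 2.22, 2.79, 3.14, 3.14, 3.14].

INTERFACE

Orientations are given as a rotation vector (axis times angle).
In Python, from workcell import ctrl gives the robot as it stands. The module is installed in compiled form; this text tells all that it offers.
- The arm moves only by the tool apply_moves, never from a script. Its argument "targets" is a list of rows, each a list of 7 numbers: the shift along the tool's x, y, z in m, then the turn, a rotation vector about the tool's x, y, z in degrees, then the finger opening in m, from 0 to 0.0854. A call has 1 to 12 rows; each row is the pose to reach, as a shift and turn from the pose commanded when the call began, along the tool's axes at that moment; what a row does not reach only later rows make up. A row lasts 1/12 s, in which the tool goes at most 41.7 mm and 7.16 degrees, less where a joint would pass 70% of its speed; a pose out of reach is approached as far as the arm can. A call with a gripper value outside its range is refused whole. The fingers move at their own pace and stop on an object; the grip force is fixed at half the most. Time passes only in rows, so rows that repeat a pose let the fingers close. It gives the time, the measured TCP pose, the force, the opening and the grip force at its end, in the units of the state.
- ctrl.get_state(): the state, without advancing time (a new reading comes with each control period).
- ctrl.get_image(name): name is "side" or "top"; returns a dict with "img" (400x640x3 uint8, blue, green, red), "fov_y" (degrees; the focal length in pixels is half the picture's height over the tangent of half this angle, whatever the lens; pixels are square), "cx", "cy" (the principal point, pixels), "k1" (the pictures are not rectified: a ray, as slopes to the right and down, at radius r is drawn at 1 + k1 r^2 times it, then the intrinsics apply), "camera_from_world" (4x4, takes a point from world to camera coordinates). Camera axes: x right, y up, looking along -z (the intrinsics and any distortion apply to the point x, -y, -z); pixel columns grow to the right and rows downward; lengths in m; the calibration is good to about 2 mm. A picture is of the moment at which its call begins. There is no depth.
- ctrl.job_done(): hands the job in; it is judged then, once.
The state is a dict: "t": time; "q": joint angles; "qvel": joint speeds; "tau": joint torques, N m; "ee_pos": TCP position; "tcp_rot": TCP orientation; "wrist_force": force on the tool from outside, world axes, zero at the start; "moment": the same for the moment, N m; "grip_width": finger opening in m; "gripper_force": force on a finger pad.
Only numpy, scipy, OpenCV 4.12 (cv2) and the standard library are available. Lean on these libraries where they do the work, as an engineer would, in place of code of your own. Each camera call takes 0.05 s, during which the arm holds its last target. There are 200 camera calls.

TASK

Slide the sanding block back under the small green press until it sits fully against the steel fence, then turn the round black dial clockwise, click by click, until you feel the foot press on the block. Count the click on which it first presses as one and stop and let go at three, never more, or the fresh glue is squeezed out.

Things in the scene. Friction and masses are not known exactly. Their poses are not given: they have to be found in the camera images.
- press_base: Green bed plate of the press, screwed down, 215 x 100 x 12 mm, its top 12 mm above the worktop. Origin on the worktop straight below dial and foot. Its x axis runs from the open mouth towards the fence: plate from x = -128 to +88 mm. The steel fence across it is 86 mm wide and 26 mm high above the bed, its face at x = +30 mm.
- press_head: Green column and arm of the press, fixed, with the dial, screw and foot they carry. Origin and axes as press_base. Column at x = 42 to 84 mm, arm from x = -10 mm, 50 mm wide, 83 to 105 mm above the worktop. The round rubber foot, 28 mm across, hangs under the arm on the axis, at the start 5 to 25 mm above the block's top; how far is not measured.
- dial_grip (a point): Centre of the round black fluted dial on the arm, half-way up, 132 mm above the worktop: 50 mm across, 28 mm high, axis upright; grip it at any angle, firmly. 15 clicks a turn (24 degrees each, up to 0.35 N m to pass, 0.55 pressing); let go, it rests in a click. Clockwise from above lowers the foot 5 mm a click. A fixed disc, 74 mm across, lies under it, top at 108 mm.
- foot_axis (a point): Point on the dial and foot axis, level with the top of the bed. The foot has a preloaded spring and meets the block half-way between two clicks. At rest in a click before that, the dial has no moment; held in the first pressing click it pushes back with about 0.12 N m (10.5 N on the block), and 0.035 N m (3 N) more each click: 16.5 N in the third, 19.5 N (too much) in the fourth.
- block: Brown cork sanding block, loose on the bed in front of the foot: 100 mm long, 62 mm wide, 30 mm high above the bed. Origin at the centre of its underside; its y axis runs along its length, roughly along the bed's x axis. Home, its far end touches the fence and its centre is at press_base x = -20 mm.
- block_center (a point): Centre of the sanding block, half-way up.
Things that resemble listed ones, but are neither listed nor needed, are in the scene too. Leave any white look-alike of the press_base alone.

How it is judged:
On the way:
1. the block sits fully against the fence, under the raised foot (x of block_center in the frame of press_base above -0.0235 m and angle between the y axis of block and the x axis of press_base, either way round below 0.09 rad and contact force between press_head and block below 1 N), for 0.2 s.
At the end, for the whole second after the job is handed in: The block lies on the bed with its far end against the fence (within 3.5 mm and 5 degrees, within 18 mm of the bed's middle line), clamped by the foot at the third click of pressure (15 to 18 N) (x of block_center in the frame of press_base above -0.0235 m and y of block_center in the frame of press_base between -0.018 and 0.018 m and angle between the y axis of block and the x axis of press_base, either way round below 0.09 rad and contact force between press_head and block between 15 and 18 N and linear speed of block below 0.01 m/s); the robot touches nothing.
It fails at once if the foot presses the block harder than the third click gives (over 18.8 N) (contact force between press_head and block above 18.8 N).
It also fails if it takes over 72 s, if anything falls off the work surface, if the arm or the gripper's body presses on something with over 40 N, if the wrist force passes 120 N, or if a joint passes its speed limit or range.

## Working session

There is one attempt and no reset: what is moved stays moved. The work goes in short steps, Python scripts to look and compute and a tool call to move; the robot and the scene stay as the last step left them, time stands still between calls to the robot, and variables do not carry over. Pictures are saved under pics/ and viewed, at most 10 in all, crops included, and the job is handed in when it is done.

Besides the shell and the picture viewer there is one more tool, called after ">>>" as a command line: name --pt "numbers of a row" for each row, then --argument value for the rest. apply_moves: Moves the arm, as the interface text tells. Its arguments: {"type":"object","properties":{"targets":{"type":"array"}},"required":["targets"]}

```bash
mkdir -p pics; cat > h.py <<'E'
import numpy as np, cv2
from scipy.spatial.transform import Rotation as R
from workcell import ctrl
def cam(n):
    d=ctrl.get_image(n); f=200/np.tan(np.radians(d["fov_y"]/2))
    d["f"]=f; return d
def ray(d,u,v):
    a=np.array([(u-d["cx"])/d["f"],(v-d["cy"])/d["f"]]); s=a.copy()
    for _ in range(30): s=a/(1+d["k1"]*(s@s))
    M=d["camera_from_world"]; Rm=M[:3,:3]; o=-Rm.T@M[:3,3]
    return o, Rm.T@np.array([s[0],-s[1],-1])
def onz(d,u,v,z):
    o,r=ray(d,u,v); return o+r*(z-o[2])/r[2]
def proj(d,p):
    c=d["camera_from_world"]@np.append(p,1); s=np.array([c[0],-c[1]])/-c[2]
    s=s*(1+d["k1"]*(s@s)); return s*d["f"]+[d["cx"],d["cy"]]
E
python3 - <<'E'
from h import *
a=cam("top");b=cam("side")
cv2.imwrite("pics/top0.png",a["img"]);cv2.imwrite("pics/side0.png",b["img"])
for d in(a,b): print(d["f"],d["k1"],-d["camera_from_world"][:3,:3].T@d["camera_from_world"][:3,3])
s=ctrl.get_state();print(s)
E
```

```text
399.1675568480921 -0.015572076530087877 [ 0.44064309 -0.14098757  0.93478697]
432.4803029984301 0.023751003300618367 [0.31135852 0.52146951 0.6089301 ]
{'t': 0.1, 'q': array([ 1.17636617e+00,  2.59162545e-01,  2.08357890e-02,  1.33366409e+00,
       -1.22973466e-06,  1.41820669e+00]), 'qvel': array([ 0.00083208, -0.0033304 ,  0.00172252, -0.00194429, -0.00119062,
        0.00080836]), 'tau': array([ 5.69074386e-03, -5.56694520e+01,  3.45067406e+01,  1.17235148e-02,
       -1.87247065e-04, -2.03659613e-05]), 'ee_pos': array([0.13162732, 0.53377456, 0.23071139]), 'tcp_rot': array([-3.78918277e-01, -3.11833326e+00,  1.80694327e-03]), 'wrist_force': array([-0.18198572, -0.29879167,  0.79788615]), 'moment': array([-0.01009474, -0.0107626 ,  0.04770544]), 'gripper_force': 0.0, 'grip_width': 0.08532610680075811}
```

View pics/top0.png

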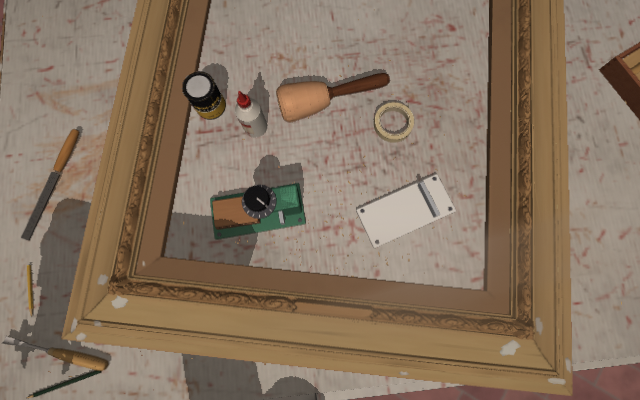

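View pics/side0.png

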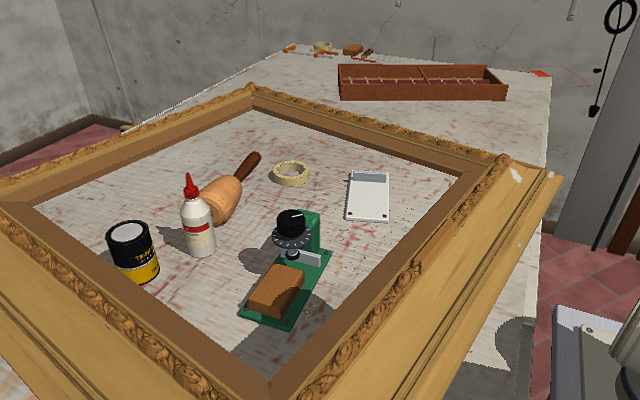

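Top picture: green press at (257,210) with the dial at (257,200) and the brown block at (232,211). The white look-alike plate is at (407,210), and a brown box and block at the far end of the bench (side 350,50) are not needed. I choose the green press and check it in one close crop.

```bash
python3 - <<'E'
from h import *
a=cv2.imread("pics/top0.png")[170:250,200:315];b=cv2.imread("pics/side0.png")[195:340,230:345]
A=cv2.resize(a,None,fx=4,fy=4,interpolation=2);B=cv2.resize(b,None,fx=4,fy=4,interpolation=2)
o=np.zeros((600,800,3),np.uint8);o[:320,:400]=A[:,:400];o[:580,400:800]=B[:,:400]
cv2.imwrite("pics/c0.png",o)
E
```

```text
(no output)
```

View pics/c0.png

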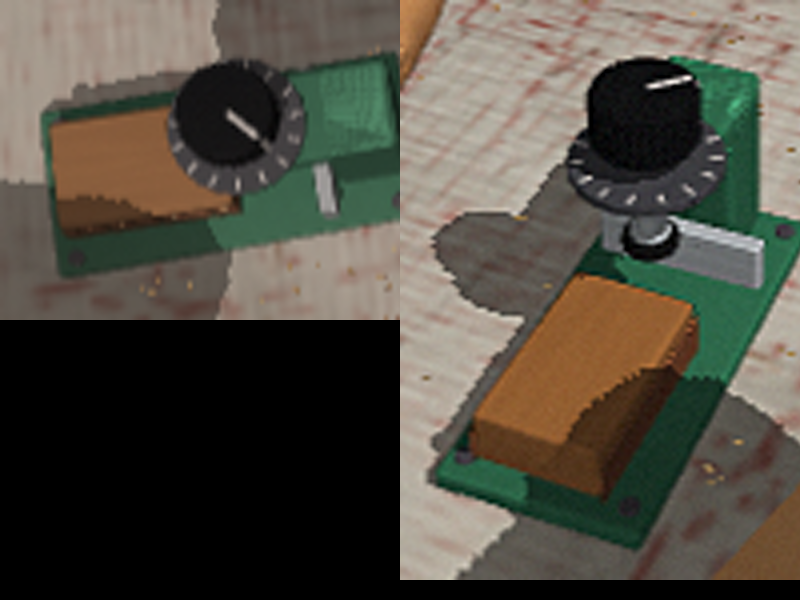

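The crop confirms it: green press, fluted dial, steel fence, and the cork block on the bed short of the foot. Now I fit the poses.

```bash
cat > fit.py <<'E'
from h import *
from scipy.optimize import least_squares
def fit(obs,x0):
    def W(p,m): c,s=np.cos(p[2]),np.sin(p[2]); return np.array([p[0]+c*m[0]-s*m[1],p[1]+s*m[0]+c*m[1],m[2]])
    g=lambda p:np.concatenate([proj(d,W(p,m))-uv for d,uv,m in obs])
    r=least_squares(g,x0,x_scale=[.1,.1,1],loss="soft_l1"); print(np.round(r.x,4),"yawdeg",np.degrees(r.x[2])); print(np.round(r.fun.reshape(-1,2),1).tolist()); return r.x
E
cat > m.py <<'E'
from fit import *
T=cam("top");S=cam("side")
t=lambda x,y:np.array([(x+.5)/4-.5+200,(y+.5)/4-.5+170]); s=lambda x,y:np.array([(x-399.5)/4-.5+230,(y+.5)/4-.5+195])
p0=onz(T,257,205,.05);e=onz(T,306,205,.012)-onz(T,212,215,.012);y0=np.arctan2(e[1],e[0]);print(p0,y0)
P=fit([(T,t(43,112),(-.128,.05,.012)),(T,t(63,276),(-.128,-.05,.012)),(S,s(435,480),(-.128,.05,.012)),(S,s(640,547),(-.128,-.05,.012)),
 (T,t(227,112),(0,0,.146)),(S,s(643,90),(0,0,.146)),(S,s(763,242),(.03,-.043,.038)),(T,t(322,214),(.03,-.043,.038))],[*p0[:2],y0])
B=fit([(T,t(50,127),(-.05,.031,.042)),(T,t(59,236),(-.05,-.031,.042)),(S,s(470,415),(-.05,.031,.042)),(S,s(606,450),(-.05,-.031,.042)),(S,s(577,275),(.05,.031,.042)),(S,s(698,313),(.05,-.031,.042))],[*p0[:2],y0])
c,q=np.cos(P[2]),np.sin(P[2]);d=B[:2]-P[:2];print("block in press",c*d[0]+q*d[1],-q*d[0]+c*d[1],np.degrees(B[2]-P[2]))
st=ctrl.get_state();print(R.from_rotvec(st["tcp_rot"]).as_matrix().round(3))
E
python3 m.py
```

```text
[ 0.622973   -0.00556855  0.05      ] -1.5758362860594077
[ 0.6186 -0.0197 -1.5063] yawdeg -86.30553119696499
[[-1.0, 0.4], [-0.9, 1.0], [-0.3, -3.4], [0.2, -3.7], [-0.2, -0.1], [0.6, -1.4], [-0.8, 1.1], [-0.1, 0.1]]
[ 0.6153  0.0484 -1.5167] yawdeg -86.8979719853383
[[-1.2, 0.6], [-0.5, -0.0], [0.9, -0.4], [-0.8, 1.0], [0.3, -2.3], [-0.2, -3.4]]
block in press -0.06816463191501261 0.0010687923555472876 -0.5924407883733056
[[-0.971  0.239 -0.   ]
 [ 0.239  0.971 -0.001]
 [ 0.    -0.001 -1.   ]]
```

```bash
cat > ov.py <<'E'
from fit import *
def box(x0,x1,y0,y1,z0,z1):
    c=[(x,y,z) for x in(x0,x1) for y in(y0,y1) for z in(z0,z1)]
    return [(np.array(c[i]),np.array(c[j])) for i in range(8) for j in range(i) if sum(a!=b for a,b in zip(c[i],c[j]))==1]
def circ(r,z): return [(np.array([r*np.cos(a),r*np.sin(a),z]),np.array([r*np.cos(a+.2),r*np.sin(a+.2),z])) for a in np.arange(0,6.3,.2)]
def overlay(P,B,fn,wins={"top":(200,170),"side":(230,195)},k=4):
    out=[]
    for n,(u0,v0) in wins.items():
        d=cam(n); im=cv2.resize(d["img"][v0:v0+145,u0:u0+100],None,fx=k,fy=k,interpolation=2)
        for p,segs,col in((P,box(-.128,.088,-.05,.05,0,.012)+box(.03,.034,-.043,.043,.012,.038)+circ(.025,.146)+circ(.037,.108),(0,255,255)),(B,box(-.05,.05,-.031,.031,.012,.042),(255,255,0))):
            if p is None: continue
            M=np.array([[np.cos(p[2]),-np.sin(p[2]),0],[np.sin(p[2]),np.cos(p[2]),0],[0,0,1]]);o=np.array([p[0],p[1],0])
            for a,b in segs:
                q=[tuple(int(round(w)) for w in ((proj(d,M@x+o)+.5-[u0,v0])*k)) for x in(a,b)]
                cv2.line(im,*q,col,1)
        out.append(im)
    cv2.imwrite(fn,np.hstack(out))
E
python3 -c "
from ov import *
overlay([.6186,-.0197,-1.5063],[.6153,.0484,-1.5167],'pics/o1.png')"
```

```text
(no output)
```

View pics/o1.png

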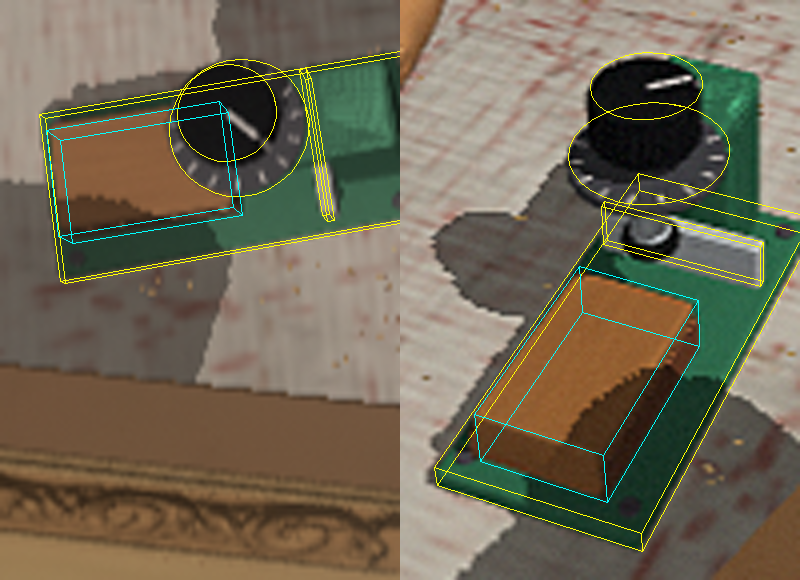

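```bash
sed -i 's/s(435,480),(-.128,.05,.012)/s(435,485),(-.128,.05,0)/;s/s(640,547),(-.128,-.05,.012)/s(640,548),(-.128,-.05,0)/' m.py; python3 m.py
```

```text
[ 0.622973   -0.00556855  0.05      ] -1.5758362860594077
[ 0.6191 -0.0206 -1.5113] yawdeg -86.59081188579333
[[-0.6, -0.1], [-0.7, 0.5], [0.2, -0.7], [0.1, 0.2], [0.2, -0.3], [0.6, -1.7], [-0.8, 0.9], [0.2, -0.1]]
[ 0.6153  0.0484 -1.5167] yawdeg -86.8979719853383
[[-1.2, 0.6], [-0.5, -0.0], [0.9, -0.4], [-0.8, 1.0], [0.3, -2.3], [-0.2, -3.4]]
block in press -0.06905296879791976 0.00031972706445265297 -0.30716009954497275
[[-0.971  0.239 -0.   ]
 [ 0.239  0.971 -0.   ]
 [ 0.    -0.    -1.   ]]
```

```bash
cat > go.py <<'E'
from h import *
PX,PY,PW=.6191,-.0206,-1.5113
def Pw(x,y,z): c,s=np.cos(PW),np.sin(PW); return np.array([PX+c*x-s*y,PY+s*x+c*y,z])
def go(p,ang,tilt=0):
    "tool x at world angle ang deg, then tilt about tool y"
    s=ctrl.get_state(); C=R.from_rotvec(s["tcp_rot"])
    T=R.from_euler("z",ang,degrees=True)*R.from_euler("x",180,degrees=True)*R.from_euler("y",tilt,degrees=True)
    print("shift mm",(C.inv().apply(p-s["ee_pos"])*1e3).round(1),"rot",(C.inv()*T).as_rotvec(degrees=True).round(1),"t",s["t"],"q",s["q"].round(2))
E
python3 - <<'E'
from go import *
T=cam("top");S=cam("side")
for z in(0,.05):print(onz(T,163,240,z),onz(T,120,275,z),onz(T,300,285,z))
go(Pw(-.15,0,.15),93.4,-12)
for g in(.0075,.0125,.0175,.0225):
  f=Pw(0,0,.042+g)+.014*np.array([-.49,.87,0]);u=proj(S,f);print(g,(u+.5-[230,195])*4+[400,0])
E
```

```text
[0.57471355 0.22878306 0.        ] [0.50459602 0.33111441 0.        ] [ 0.43627358 -0.0812484   0.        ]
[0.56754238 0.20900472 0.05      ] [0.5011753  0.30586256 0.05      ] [ 0.43650729 -0.08444374  0.05      ]
shift mm [-561.5 -278.5   81.2] rot [  7.6 -10.3  72.5] t 0.5 q [1.18 0.26 0.02 1.33 0.   1.42]
0.0075 [654.52458368 265.40780196]
0.0125 [654.14906552 257.49609553]
0.0175 [653.77084256 249.53011009]
0.0225 [653.38988435 241.50926096]
```

>>> apply_moves --pt "-0.28 -0.139 0 0 0 36 0" --pt "-0.28 -0.139 0 0 0 36 0" --pt "-0.28 -0.139 0 0 0 36 0" --pt "-0.28 -0.139 0 0 0 36 0" --pt "-0.28 -0.139 0 0 0 36 0" --pt "-0.28 -0.139 0 0 0 36 0" --pt "-0.28 -0.139 0 0 0 36 0" --pt "-0.28 -0.139 0 0 0 36 0" --pt "-0.28 -0.139 0 0 0 36 0" --pt "-0.28 -0.139 0 0 0 36 0"

```text
t: 1.33
ee_pos: [0.3711, 0.3312, 0.2312]
tcp_rot: [-1.328, -2.847, 0.0]
wrist_force: [-0.8, 1.2, -0.8]
grip_width: -0.0001
gripper_force: 0.0
```

```bash
python3 -c "
from go import *
go(Pw(-.15,0,.15),93.4,-12)"
```

```text
shift mm [-308.4   53.4   81.1] rot [  3.8 -11.6  36.5] t 1.3333 q [ 0.56  0.17 -0.1   1.31  0.    1.43]
```

>>> apply_moves --pt "-0.308 0.053 0.081 3.8 -11.6 36.5 0" --pt "-0.308 0.053 0.081 3.8 -11.6 36.5 0" --pt "-0.308 0.053 0.081 3.8 -11.6 36.5 0" --pt "-0.308 0.053 0.081 3.8 -11.6 36.5 0" --pt "-0.308 0.053 0.081 3.8 -11.6 36.5 0" --pt "-0.308 0.053 0.081 3.8 -11.6 36.5 0" --pt "-0.308 0.053 0.081 3.8 -11.6 36.5 0" --pt "-0.308 0.053 0.081 3.8 -11.6 36.5 0" --pt "-0.308 0.053 0.081 3.8 -11.6 36.5 0" --pt "-0.308 0.053 0.081 3.8 -11.6 36.5 0" --pt "-0.308 0.053 0.081 3.8 -11.6 36.5 0"

```text
t: 2.25
ee_pos: [0.6087, 0.1319, 0.1502]
tcp_rot: [2.042, 2.173, -0.214]
wrist_force: [-0.4, 0.3, 0.1]
grip_width: 0.0001
gripper_force: 0.0
```

```bash
python3 -c "
from go import *
go(Pw(-.15,0,.03),93.4,-12)"
```

```text
shift mm [ 22.2   1.3 118.2] rot [ 0.  -0.   0.2] t 2.25 q [ 0.18  0.44  0.07  1.23 -0.21  1.69]
```

>>> apply_moves --pt "0.0074 0.0013 0.0394 0 0 0 0" --pt "0.0148 0.0013 0.0788 0 0 0 0" --pt "0.0222 0.0013 0.118 0 0 0 0" --pt "0.0222 0.0013 0.118 0 0 0 0" --pt "0.0222 0.0013 0.118 0 0 0 0"

```text
t: 2.67
ee_pos: [0.6093, 0.1292, 0.03]
tcp_rot: [2.041, 2.175, -0.218]
wrist_force: [-0.0, 0.1, 1.2]
grip_width: 0.0002
gripper_force: 0.0
```

```bash
python3 - <<'E'
from go import *
go(Pw(-.095,0,.03),93.4,-12);go(Pw(-.07,0,.03),93.4,-12)
T=cam("top");S=cam("side")
o=np.zeros((580,800,3),np.uint8)
o[:,:400]=cv2.resize(T["img"][150:295,190:290],None,fx=4,fy=4,interpolation=2);o[:,400:]=cv2.resize(S["img"][195:340,230:330],None,fx=4,fy=4,interpolation=2)
cv2.imwrite("pics/p2.png",o)
E
```

```text
shift mm [-53.9   0.7  11.5] rot [-0.1  0.   0.2] t 2.6667 q [ 0.17  0.53 -0.11  0.96 -0.21  1.68]
shift mm [-78.4   0.6  16.7] rot [-0.1  0.   0.2] t 2.6667 q [ 0.17  0.53 -0.11  0.96 -0.21  1.68]
```

View pics/p2.png

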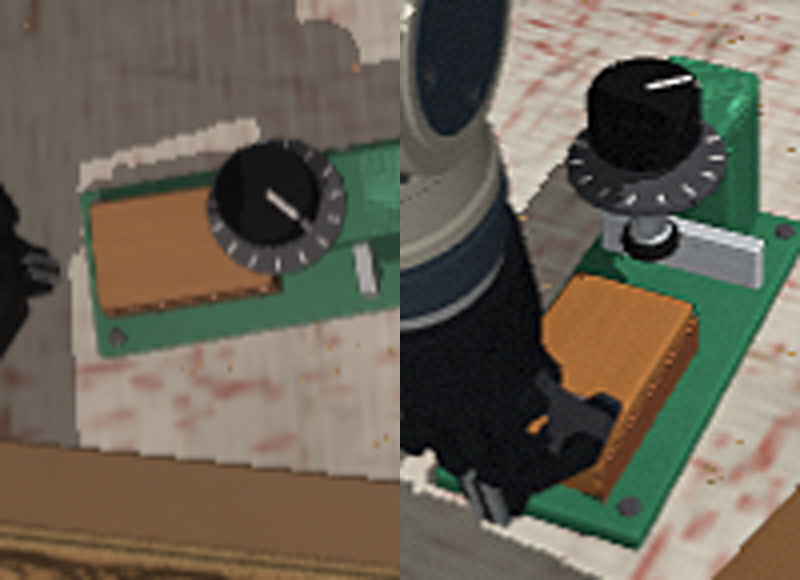

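The fingers stand behind the block's mouth end (top 45,268; block end at 98,258) and the way is clear. I push.

>>> apply_moves --pt "-0.008 0 0.0017 0 0 0 0" --pt "-0.016 0 0.0034 0 0 0 0" --pt "-0.022 0 0.0047 0 0 0 0" --pt "-0.027 0 0.0058 0 0 0 0" --pt "-0.032 0 0.0068 0 0 0 0" --pt "-0.037 0 0.0079 0 0 0 0" --pt "-0.042 0 0.009 0 0 0 0" --pt "-0.047 0 0.01 0 0 0 0" --pt "-0.052 0 0.0111 0 0 0 0" --pt "-0.056 0 0.012 0 0 0 0" --pt "-0.056 0 0.012 0 0 0 0"

```text
t: 3.68
ee_pos: [0.6144, 0.0699, 0.03]
tcp_rot: [2.043, 2.171, -0.215]
wrist_force: [-0.5, 0.1, 0.0]
grip_width: 0.0001
gripper_force: 0.0
```

>>> apply_moves --pt "-0.002 0 0.0004 0 0 0 0" --pt "-0.004 0 0.0008 0 0 0 0" --pt "-0.006 0 0.0012 0 0 0 0" --pt "-0.006 0 0.0012 0 0 0 0"

```text
t: 4.02
ee_pos: [0.6147, 0.0644, 0.0301]
tcp_rot: [2.042, 2.171, -0.214]
wrist_force: [-0.1, -0.3, -0.3]
grip_width: 0.0002
gripper_force: 0.0
```

>>> apply_moves --pt "-0.001 0 0.0002 0 0 0 0" --pt "-0.002 0 0.0004 0 0 0 0" --pt "-0.003 0 0.0006 0 0 0 0" --pt "-0.003 0 0.0006 0 0 0 0"

```text
t: 4.35
ee_pos: [0.6151, 0.0628, 0.0302]
tcp_rot: [2.042, 2.173, -0.211]
wrist_force: [0.5, 6.7, -0.3]
grip_width: 0.0001
gripper_force: 3.2
```

>>> apply_moves --pt "-0.0015 0 0.0003 0 0 0 0" --pt "-0.003 0 0.0006 0 0 0 0" --pt "-0.003 0 0.0006 0 0 0 0" --pt "-0.003 0 0.0006 0 0 0 0"

```text
t: 4.68
ee_pos: [0.6152, 0.0625, 0.0302]
tcp_rot: [2.043, 2.178, -0.206]
wrist_force: [-0.6, 19.4, 1.0]
grip_width: 0.0003
gripper_force: 9.8
```

```bash
python3 - <<'E'
from go import *
from ov import overlay
b=Pw(-.02,0,0)
overlay([PX,PY,PW],[b[0],b[1],PW],"pics/o3.png",{"top":(200,170),"side":(250,190)})
print(ctrl.get_state()["wrist_force"])
E
```

```text
[ 0.12099141 19.41934934  1.45685985]
```

View pics/o3.png

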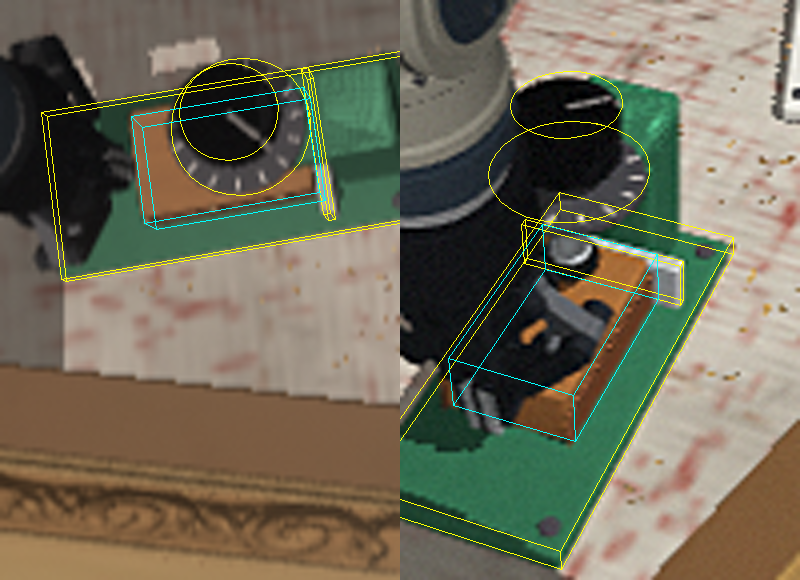

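The block's far end lies on the fence (top 318,200 in the crop) and parallel to it, and the push stalls at 19 N. I back off and rise.

>>> apply_moves --pt "0.03 0 -0.006 0 0 0 0" --pt "0.055 0 -0.0117 0 0 0 0" --pt "0.055 0 -0.0117 0 0 0 0" --pt "0.047 0 -0.05 0 0 0 0.02" --pt "0.04 0 -0.09 0 0 0 0.04" --pt "0.032 0 -0.13 0 0 0 0.06" --pt "0.025 0 -0.17 0 0 0 0.0854" --pt "0.02 0 -0.19 0 0 0 0.0854" --pt "0.02 0 -0.19 0 0 0 0.0854"

```text
t: 5.53
ee_pos: [0.6132, 0.1174, 0.218]
tcp_rot: [2.04, 2.167, -0.204]
wrist_force: [0.3, 0.7, -0.9]
grip_width: 0.0725
gripper_force: 0.0
```

```bash
python3 - <<'E'
from go import *
go(Pw(0,0,.21),93.4,0)
T=cam("top");S=cam("side")
def tri(a,b):
    (o1,r1),(o2,r2)=a,b; k=np.linalg.lstsq(np.c_[r1,-r2],o2-o1,rcond=None)[0]; p,q=o1+k[0]*r1,o2+k[1]*r2; return (p+q)/2,np.linalg.norm(p-q)
print(tri(ray(T,256.5,197.7),ray(S,290.4,217.1)))
o=np.zeros((600,800,3),np.uint8)
o[:,:400]=cv2.resize(T["img"][150:250,220:287],(400,600),interpolation=2);o[:,400:]=cv2.resize(S["img"][200:300,255:322],(400,600),interpolation=2)
cv2.imwrite("pics/p4.png",o)
for g in(.0025,.0075,.0125,.0175,.0225):
  f=Pw(0,0,.042+g)+.014*np.array([-.49,.87,0]);u=proj(S,f);print(g,(u+.5-[255,200])*6+[400,0])
E
```

```text
shift mm [-133.4   -2.7   36.5] rot [ 0.6 12.   0.1] t 5.5333 q [ 0.15  0.41  0.19  1.37 -0.21  1.66]
(array([ 0.61950099, -0.01973692,  0.14249892]), np.float64(0.0009035409286930155))
0.0025 [632.34614056 379.89870817]
0.0075 [631.78687552 368.11170294]
0.0125 [631.22359827 356.24414329]
0.0175 [630.65626384 344.29516513]
0.0225 [630.08482652 332.26389144]
```

View pics/p4.png

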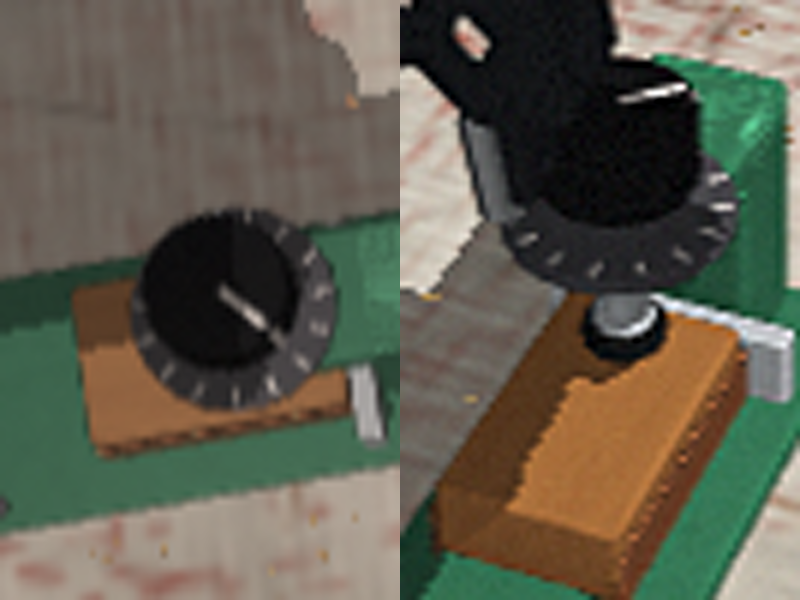

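The foot (side crop 625,365 bottom) hangs a little above the block, about 8–12 mm, so the image leaves 2 or 3 clicks to first pressing and the moment must decide. Going above the dial.

>>> apply_moves --pt "-0.0334 -0.003 0.009 0.6 12 0.1 0.0854" --pt "-0.0667 -0.003 0.018 0.6 12 0.1 0.0854" --pt "-0.1 -0.003 0.027 0.6 12 0.1 0.0854" --pt "-0.1334 -0.0027 0.0365 0.6 12 0.1 0.0854" --pt "-0.1334 -0.0027 0.0365 0.6 12 0.1 0.0854" --pt "-0.1334 -0.0027 0.0365 0.6 12 0.1 0.0854"

```text
t: 6.13
ee_pos: [0.6165, -0.0226, 0.202]
tcp_rot: [-2.153, -2.275, 0.014]
wrist_force: [0.7, 1.1, -0.6]
grip_width: 0.0854
gripper_force: 0.0
```

>>> apply_moves --pt "0 0 0 0 0 -7 0.0854" --pt "0 0 0 0 0 -14 0.0854" --pt "0 0 0 0 0 -21 0.0854" --pt "0 0 0 0 0 -28 0.0854" --pt "0 0 0 0 0 -35 0.0854" --pt "0 0 0 0 0 -42 0.0854" --pt "0 0 0 0 0 -49 0.0854" --pt "0 0 0 0 0 -56 0.0854" --pt "0 0 0 0 0 -63 0.0854" --pt "0 0 0 0 0 -70 0.0854" --pt "0 0 0 0 0 -77 0.0854" --pt "0 0 0 0 0 -84 0.0854"

```text
t: 7.13
ee_pos: [0.6167, -0.0189, 0.203]
tcp_rot: [-0.06, -3.13, 0.001]
wrist_force: [-0.3, 0.7, 0.1]
grip_width: 0.0857
gripper_force: 0.0
```

>>> apply_moves --pt "0 0 0 0 0 -7 0.0854" --pt "0 0 0 0 0 -14 0.0854" --pt "0 0 0 0 0 -21 0.0854" --pt "0 0 0 0 0 -28 0.0854" --pt "0 0 0 0 0 -35 0.0854" --pt "0 0 0 0 0 -42 0.0854" --pt "0 0 0 0 0 -49 0.0854" --pt "0 0 0 0 0 -56 0.0854" --pt "0 0 0 0 0 -63 0.0854" --pt "0 0 0 0 0 -70 0.0854" --pt "0 0 0 0 0 -77 0.0854" --pt "0 0 0 0 0 -84 0.0854"

```text
t: 8.13
ee_pos: [0.6167, -0.0189, 0.203]
tcp_rot: [2.051, -2.368, -0.011]
wrist_force: [0.1, 0.1, 0.0]
grip_width: 0.0855
gripper_force: 0.0
```

```bash
python3 -c "
from go import *
p=np.array([.6193,-.0202,.112]);go(p,265,0)
s=ctrl.get_state();print(s['ee_pos'],s['moment'])"
```

```text
shift mm [ 0.7 -3.8 90.9] rot [ 0.6 -0.1 -3.2] t 8.1333 q [-0.17  0.39  0.14  1.34 -0.   -1.59]
[ 0.61672197 -0.01893001  0.20297546] [ 0.036897    0.05059541 -0.02545533]
```

>>> apply_moves --pt "0.0007 -0.0028 0 0.6 -0.1 0 0.0854" --pt "0.0007 -0.0028 0.025 0.6 -0.1 0 0.0854" --pt "0.0007 -0.0034 0.05 0.6 -0.1 0 0.0854" --pt "0.0007 -0.0038 0.075 0.6 -0.1 0 0.0854" --pt "0.0007 -0.0038 0.09 0.6 -0.1 0 0.0854" --pt "0.0007 -0.0038 0.09 0.6 -0.1 0 0.0854" --pt "0.0007 -0.0038 0.09 0.6 -0.1 0 0.0854"

```text
t: 8.72
ee_pos: [0.6195, -0.021, 0.1133]
tcp_rot: [2.045, -2.384, -0.001]
wrist_force: [0.0, 0.0, 0.9]
grip_width: 0.0852
gripper_force: 0.0
```

```bash
cat > st.py <<'E'
from go import *
s=ctrl.get_state();C=R.from_rotvec(s["tcp_rot"]);x=C.as_matrix()[:,0]
print("t",round(s["t"],2),"p",s["ee_pos"].round(4),"ang",round(np.degrees(np.arctan2(x[1],x[0])),2),"F",s["wrist_force"].round(1),"M",s["moment"].round(3),"tau6",round(s["tau"][5],3),"w",round(s["grip_width"],4),"gf",round(s["gripper_force"],1),"q6",round(s["q"][5],3),"Ftool",C.inv().apply(s["wrist_force"]).round(1))
E
python3 st.py
```

```text
t 8.72 p [ 0.6195 -0.021   0.1133] ang -98.76 F [0.  0.  0.9] M [ 0.029 -0.042  0.005] tau6 0.05 w 0.0852 gf 0.0 q6 -1.587 Ftool [-0.  -0.  -0.9]
```

>>> apply_moves --pt "0 0 0 0 0 0 0.04" --pt "0 0 0 0 0 0 0.04" --pt "0 0 0 0 0 0 0.04" --pt "0 0 0 0 0 0 0.04" --pt "0 0 0 0 0 0 0.04" --pt "0 0 0 0 0 0 0.04" --pt "0 0 0 0 0 0 0.04" --pt "0 0 0 0 0 0 0.04"

```text
t: 9.38
ee_pos: [0.6181, -0.0213, 0.1156]
tcp_rot: [2.047, -2.382, -0.001]
wrist_force: [-12.7, 1.8, 11.4]
grip_width: 0.0485
gripper_force: 61.9
```

```bash
python3 st.py
```

```text
t 9.38 p [ 0.6181 -0.0213  0.1156] ang -98.66 F [-12.7   1.8  11.4] M [0.333 2.635 0.079] tau6 0.073 w 0.0485 gf 61.9 q6 -1.589 Ftool [  0.1  12.9 -11.4]
```

>>> apply_moves --pt "0 0.0007 -0.0012 0 0 0 0.04" --pt "0 0.0014 -0.0023 0 0 0 0.04" --pt "0 0.0014 -0.0023 0 0 0 0.04" --pt "0 0.0014 -0.0023 0 0 0 0.04"

```text
t: 9.72
ee_pos: [0.6179, -0.0213, 0.1158]
tcp_rot: [2.047, -2.382, -0.001]
wrist_force: [-3.4, 1.8, -7.8]
grip_width: 0.0482
gripper_force: 65.3
```

```bash
python3 st.py
```

```text
t 9.72 p [ 0.6179 -0.0213  0.1158] ang -98.65 F [-3.4  1.8 -7.8] M [ 0.239  0.731 -0.015] tau6 0.013 w 0.0482 gf 65.3 q6 -1.59 Ftool [-1.3  3.6  7.8]
```

>>> apply_moves --pt "0 0.0004 0.0009 0 0 4 0.04" --pt "0 0.0004 0.0009 0 0 8 0.04" --pt "0 0.0004 0.0009 0 0 12 0.04" --pt "0 0.0004 0.0009 0 0 16 0.04" --pt "0 0.0004 0.0009 0 0 20 0.04" --pt "0 0.0004 0.0009 0 0 24 0.04" --pt "0 0.0004 0.0009 0 0 24 0.04" --pt "0 0.0004 0.0009 0 0 24 0.04" --pt "0 0.0004 0.0009 0 0 24 0.04" --pt "0 0.0004 0.0009 0 0 24 0.04"

```text
t: 10.55
ee_pos: [0.6163, -0.0207, 0.1157]
tcp_rot: [1.507, -2.755, -0.003]
wrist_force: [-12.0, 3.7, 1.9]
grip_width: 0.0484
gripper_force: 66.5
```

```bash
python3 st.py
```

```text
t 10.55 p [ 0.6163 -0.0207  0.1157] ang -122.63 F [-12.    3.7   1.9] M [0.776 2.373 0.089] tau6 0.045 w 0.0484 gf 66.5 q6 -1.171 Ftool [ 3.4 12.1 -1.8]
```

>>> apply_moves --pt "0 0 0 0 0 0 0.062" --pt "0 0 0 0 0 0 0.062" --pt "0 0 0 0 0 0 0.062" --pt "-0.0038 0.0013 0 0 0 0 0.062" --pt "-0.0038 0.0013 0 0 0 0 0.062" --pt "-0.0038 0.0013 0 0 0 0 0.062"

```text
t: 11.05
ee_pos: [0.6195, -0.0174, 0.1156]
tcp_rot: [-1.507, 2.755, -0.002]
wrist_force: [0.1, -0.8, 0.2]
grip_width: 0.062
gripper_force: 0.0
```

```bash
python3 st.py
```

```text
t 11.05 p [ 0.6195 -0.0174  0.1156] ang -122.63 F [ 0.1 -0.8  0.2] M [ 0.022  0.031 -0.04 ] tau6 0.035 w 0.062 gf 0.0 q6 -1.165 Ftool [ 0.6 -0.5 -0.2]
```

>>> apply_moves --pt "0 0 0 0 0 0 0.04" --pt "0 0 0 0 0 0 0.04" --pt "0 0 0 0 0 0 0.04" --pt "0 0 0 0 0 0 0.04" --pt "0 0 0 0 0 0 0.04" --pt "0 0 0 0 0 0 0.04"

```text
t: 11.55
ee_pos: [0.6185, -0.017, 0.116]
tcp_rot: [-1.508, 2.755, 0.0]
wrist_force: [-4.5, 1.7, 6.3]
grip_width: 0.0486
gripper_force: 62.2
```

```bash
python3 st.py
```

```text
t 11.55 p [ 0.6185 -0.017   0.116 ] ang -122.63 F [-4.5  1.7  6.3] M [ 0.711  1.176 -0.025] tau6 -0.004 w 0.0486 gf 62.2 q6 -1.165 Ftool [ 0.9  4.7 -6.3]
```

```bash
cat > mz.py <<'E'
from go import *
L=[]
for i in range(6):
    ctrl.get_image("side"); s=ctrl.get_state(); C=R.from_rotvec(s["tcp_rot"]); L.append([s["moment"][2],s["tau"][5],*C.inv().apply(s["wrist_force"])])
x=C.as_matrix()[:,0]
print("t",round(s["t"],2),"Mz,tau6,Ftool",np.mean(L,0).round(3),"sd",np.std(L,0).round(3)[:2],"p",s["ee_pos"].round(4),"ang",round(np.degrees(np.arctan2(x[1],x[0])),2))
E
python3 mz.py
```

```text
t 11.85 Mz,tau6,Ftool [ 3.000e-03 -4.000e-03  3.080e-01  5.642e+00 -6.953e+00] sd [0.018 0.   ] p [ 0.6186 -0.017   0.116 ] ang -122.63
```

>>> apply_moves --pt "0 0.0005 -0.0007 0 0 4 0.04" --pt "0 0.0005 -0.0007 0 0 8 0.04" --pt "0 0.0005 -0.0007 0 0 12 0.04" --pt "0 0.0005 -0.0007 0 0 16 0.04" --pt "0 0.0005 -0.0007 0 0 20 0.04" --pt "0 0.0005 -0.0007 0 0 24 0.04" --pt "0 0.0005 -0.0007 0 0 24 0.04" --pt "0 0.0005 -0.0007 0 0 24 0.04" --pt "0 0.0005 -0.0007 0 0 24 0.04"

```text
t: 12.6
ee_pos: [0.6185, -0.017, 0.1161]
tcp_rot: [-0.905, 3.008, -0.0]
wrist_force: [-1.8, 3.2, 1.0]
grip_width: 0.0483
gripper_force: 63.2
```

```bash
python3 mz.py
```

```text
t 12.9 Mz,tau6,Ftool [ 9.000e-03 -4.000e-03 -3.740e-01  4.336e+00 -1.606e+00] sd [0.034 0.006] p [ 0.6185 -0.017   0.116 ] ang -146.6
```

>>> apply_moves --pt "0 0.0004 0 0 0 4 0.04" --pt "0 0.0004 0 0 0 8 0.04" --pt "0 0.0004 0 0 0 12 0.04" --pt "0 0.0004 0 0 0 16 0.04" --pt "0 0.0004 0 0 0 20 0.04" --pt "0 0.0004 0 0 0 24 0.04" --pt "0 0.0004 0 0 0 24 0.04" --pt "0 0.0004 0 0 0 24 0.04" --pt "0 0.0004 0 0 0 24 0.04"

```text
t: 13.65
ee_pos: [0.6185, -0.017, 0.116]
tcp_rot: [-0.26, 3.13, -0.001]
wrist_force: [-1.4, 2.3, 0.3]
grip_width: 0.0486
gripper_force: 63.2
```

```bash
python3 mz.py
```

```text
t 13.95 Mz,tau6,Ftool [ 0.137  0.121  0.855  3.101 -0.304] sd [0.031 0.006] p [ 0.6186 -0.017   0.116 ] ang -170.62
```

The moment jumps to 0.13 N m, so this is pressing click one. Two more, one at a time.

>>> apply_moves --pt "0 0.0003 0 0 0 4 0.04" --pt "0 0.0003 0 0 0 8 0.04" --pt "0 0.0003 0 0 0 12 0.04" --pt "0 0.0003 0 0 0 16 0.04" --pt "0 0.0003 0 0 0 20 0.04" --pt "0 0.0003 0 0 0 24 0.04" --pt "0 0.0003 0 0 0 24 0.04" --pt "0 0.0003 0 0 0 24 0.04" --pt "0 0.0003 0 0 0 24 0.04"

```text
t: 14.7
ee_pos: [0.6186, -0.0169, 0.1161]
tcp_rot: [0.397, 3.115, -0.001]
wrist_force: [-0.2, 1.4, -0.5]
grip_width: 0.0487
gripper_force: 63.1
```

```bash
python3 mz.py
```

```text
t 15.0 Mz,tau6,Ftool [ 0.178  0.157  0.347 -0.638  1.11 ] sd [0.039 0.006] p [ 0.6186 -0.0169  0.1161] ang 165.37
```

>>> apply_moves --pt "0 0 0 0 0 4 0.04" --pt "0 0 0 0 0 8 0.04" --pt "0 0 0 0 0 12 0.04" --pt "0 0 0 0 0 16 0.04" --pt "0 0 0 0 0 20 0.04" --pt "0 0 0 0 0 24 0.04" --pt "0 0 0 0 0 24 0.04" --pt "0 0 0 0 0 24 0.04" --pt "0 0 0 0 0 24 0.04"

```text
t: 15.75
ee_pos: [0.6186, -0.0169, 0.1161]
tcp_rot: [1.036, 2.964, -0.001]
wrist_force: [1.3, -2.1, -2.0]
grip_width: 0.0485
gripper_force: 62.9
```

```bash
python3 mz.py
```

```text
t 16.05 Mz,tau6,Ftool [ 0.212  0.191 -2.273 -1.502  2.213] sd [0.015 0.006] p [ 0.6186 -0.0169  0.1161] ang 141.37
```

Third pressing click: the moment went 0.12, 0.16, 0.19 N m. I let go and rise.

>>> apply_moves --pt "0 0 0 0 0 0 0.0854" --pt "0 0 0 0 0 0 0.0854" --pt "0 0 0 0 0 0 0.0854" --pt "0 0 0 0 0 0 0.0854" --pt "0 0 0 0 0 0 0.0854" --pt "0 0 -0.03 0 0 0 0.0854" --pt "0 0 -0.06 0 0 0 0.0854" --pt "0 0 -0.09 0 0 0 0.0854" --pt "0 0 -0.12 0 0 0 0.0854" --pt "0 0 -0.12 0 0 0 0.0854"

```text
t: 16.88
ee_pos: [0.62, -0.0168, 0.2424]
tcp_rot: [1.036, 2.955, 0.002]
wrist_force: [0.6, 0.5, -0.0]
grip_width: 0.0855
gripper_force: 0.0
```

```bash
python3 - <<'E'
from go import *
from ov import overlay
b=Pw(-.02,0,0)
overlay([PX,PY,PW],[b[0],b[1],PW],"pics/o5.png",{"top":(200,170),"side":(250,190)})
E
```

```text
(no output)
```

View pics/o5.png

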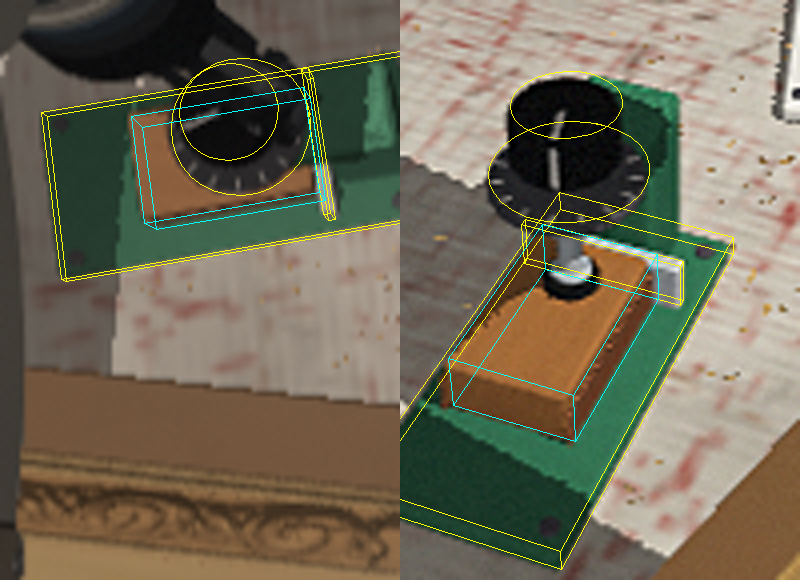

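The foot sits on the block (side 572,290), the block touches the fence, the pointer has turned 120° (5 clicks), and the gripper is clear. I hand in.

```bash
python3 -c "
from h import *
print(ctrl.job_done())"
```

```text
the job is handed in; nothing more can be done
None
```

The job is handed in without a verdict shown: the block was pushed against the fence until it stalled at 19 N, and the dial was turned five clicks, the last three pressing (0.12, 0.16 and 0.19 N m), then released with the gripper clear.

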